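# Make up two sample kits for the profile projector

## Task

Make up two sample kits from the stock on the granite plate: into the blue tray the brass bushing (larger compartment) and the hexagonal nut (smaller compartment); into the orange tray, one part to a compartment, the rectangular steel block in the middle and the steel flanged bushing and flat steel ring in the two outer ones, either way round. Every part must sit flat on its compartment floor, the bushings upright, flange down. Leave the loupe and the remote control alone.

Things in the scene. Friction and masses are not known exactly. Their poses are not given: they have to be found in the camera images.
- brass_bushing: Plain yellow brass bushing, a ring 22 mm across and 18 mm high with a bore, standing on its end on the granite plate. Origin at the centre of its underside, z up its axis.
- steel_bushing: Bright steel flanged bushing, 24 mm high, standing on its flange: flange 20 mm across at the foot, barrel about 16 mm across above it, bored. Origin at the centre of its underside, z up its axis.
- flange_ring: Bright steel flat ring, 30 mm outside diameter, 6 mm high, lying flat. The hole cannot be used to grip it: take it across the outside. Origin at the centre of its underside, z up its axis.
- hex_nut: Dark blue-grey hexagonal nut blank, 19 mm across flats (x axis), 22 mm across corners (y axis), 10 mm high, lying flat. Origin at the centre of its underside, z up.
- steel_block: Bright rectangular ground steel block lying flat: 20 mm (x axis) by 30 mm (y axis), 9 mm high. Origin at the centre of its underside, z up.
- loupe: Black eye loupe, 34 mm across at the foot and 36 mm high, tapering upward, standing loose on the granite plate among the stock. Not wanted; to be left alone. Origin at the centre of its underside.
- remote: Loose beige remote control, 127 x 47 x 20 mm, lying on the bench to the right of the granite plate. To be left alone. Origin at the centre of its underside.
- blue_tray: Blue parts tray, fixed on the riser, 79 mm (x axis) by 134 mm (y axis); origin at the centre of its underside. Walls 26 mm high, 2 to 3 mm thick; floor 2 mm thick. A cross wall 20 mm high at y = -12 mm parts it into a larger compartment (inside 70 mm in x, y -11 to +63, centre y = +26 mm) and a smaller one (70 mm in x, y -63 to -13, centre y = -38 mm).
- orange_tray: Orange tray, fixed on the riser, 90 mm (x axis) by 165 mm (y axis), 14 mm high, origin at the centre of its underside, floor and walls 3 mm thick. Two cross walls, as high as the rim, part it along y into three compartments, each 84 mm in x and about 51 mm in y, with centres at y = -54, 0 and +54 mm.
- setting_plate: Reddish-grey granite plate, fixed, 155 mm (x) by 300 mm (y), on which the stock and the loupe stand. Origin on the bench below its centre; its top is 35 mm above the origin (z = 0.035). To the left of it the trays stand, either one nearer, on a fixed aluminium riser of the same height: all parts, trays and loupe start at z = 0.035.

How it is judged:
By the outcome, as a careful person would: the job done as asked, in the order asked, and still so for the second after the job is handed in, with the robot touching nothing.
It also fails if it takes over 120 s, if anything falls off the work surface, if the arm or the gripper's body presses on something with over 40 N, if the wrist force passes 120 N, or if a joint passes its speed limit or range.

## Robot

A 6-joint arm with a two-finger parallel gripper is mounted at the origin on a cart in front of the work surface, level with it; the furniture and walls round the work are solid. World frame = base frame: x ahead of the robot, y to its left, z up, the work surface at z = 0. Lengths are in m, angles in rad, forces in N, time in s.
With the tool pointing down it reaches from about 0.325 to 0.9 m from the base axis. Payload 6.1 kg.
Tool frame: the origin (TCP) lies on the mounting face of the last link; the fingertips stand 182 mm ahead of it and the grasp point (between the pads) lies 164 mm ahead of it; z points along the fingers, y is the line along which they close (so a half turn about z gives the same grasp; the last joint's range is limited). The gripper opens to 87 mm and grips with 3 to 60 N. Pads are 19 mm wide; open, the fingers measure 117 mm over their backs; the gripper's body (75 mm by 190 mm) begins 51 mm behind the grasp point.
Start: joints at [-1.34, 0.22, 1.526, -0, 1.395, -0.126], TCP at [0.218, -0.586, 0.405] pointing down, gripper open.
Joint ranges: [-2.98, 2.98], [-0.91, 2.08], [0.09, 2.57], [-1.24, 4.39], [0.2, 2.65], [-2.68, 2.68]. Speed limits (rad/s): [2.57, 2.57, 3.01, 3.14, 3.14, 3.14].

## Interface

Orientations are given as [roll, pitch, yaw] about the fixed x, y, z axes, in that order (R = Rz(yaw) Ry(pitch) Rx(roll)).
In Python, from bench import get_state, get_image, finish_job gives the robot as it stands.
- The arm moves only by the tool carry_out, never from a script. Its argument "commands" is one flat list of numbers, 7 for each row, row after row: the shift along the tool's x, y, z in units of 3 cm (1.0 is 3 cm), then the turn, a rotation vector about the tool's x, y, z in units of 0.08 rad (1.0 is 0.08 rad), then the finger opening in mm, from 0 to 87. A call has 1 to 5 rows; each row shifts and turns the commanded pose from where the row before left it, along the tool's axes as they then stand; what a row does not reach is not made up. A row lasts 1/8 s, in which the tool goes at most 62.5 mm and 10.7 degrees, less where a joint would pass 70% of its speed; a pose out of reach is approached as far as the arm can. A call with a number of a shift or a turn outside -1 to 1 is refused whole. A call with a gripper value outside its range is refused whole. The fingers move at their own pace and stop on an object; the grip force is fixed at half the most. Time passes only in rows, so rows that do not move let the fingers close. It gives the time, the measured TCP pose, the force, the opening and the grip force at its end, in the units of the state.
- get_state(): the state, without advancing time (a new reading comes with each control period).
- get_image(name): name is "scene" or "side" or "wrist"; returns a dict with "image" (420x560x3 uint8, red, green, blue), "range_z" (420x560 float32, m along the optical axis (not along the pixel's ray), 0 where there is no reading), "fovy" (degrees; the focal length in pixels is half the picture's height over the tangent of half this angle, whatever the lens; pixels are square), "cx", "cy" (the principal point, pixels), "world_from_camera" (4x4, takes a point from camera to world coordinates). Camera axes: x right, y up, looking along -z (the intrinsics and any distortion apply to the point x, -y, -z); pixel columns grow to the right and rows downward; lengths in m; the calibration is good to about 2 mm. A picture is of the moment at which its call begins.
- finish_job(): hands the job in; it is judged then, once.
The state is a dict: "clock": time; "joint_pos": joint angles; "joint_vel": joint speeds; "joint_torque": joint torques, N m; "tool_pos": TCP position; "tool_rot": TCP orientation; "contact_force": force on the tool from outside, world axes, zero at the start; "ft_torque": the same for the moment, N m; "grip_width": finger opening in m; "grasp_force": force on a finger pad.
Only numpy, scipy, OpenCV 4.12 (cv2) and the standard library are available. Lean on these libraries where they do the work, as an engineer would, in place of code of your own. Each camera call takes 0.05 s, during which the arm holds its last target. There are 200 camera calls.

## Working session

There is one attempt and no reset: what is moved stays moved. The work goes in short steps, Python scripts to look and compute and a tool call to move; the robot and the scene stay as the last step left them, time stands still between calls to the robot, and variables do not carry over. Pictures are saved under pics/ and viewed, at most 15 in all, crops included, and the job is handed in when it is done.

Besides the shell and the picture viewer there is one more tool, called after ">>>" as name(argument=value, ...), one argument or row to a line, values as JSON. carry_out: Moves the arm, as the interface text tells. Shifts and turns lie within -1 to 1; 1 stands for 3 cm of shift or 0.08 rad of turn. Its arguments: {"type":"object","properties":{"commands":{"type":"array","items":{"type":"number"}}},"required":["commands"]}

```bash
ls; mkdir -p pics
python3 - <<'E'
from bench import *
import cv2,numpy as np
print(get_state())
for n in ["scene","side","wrist"]:
    d=get_image(n); cv2.imwrite(f"pics/{n}0.png",d["image"][:,:,::-1]); np.savez(f"{n}0.npz",**d)
    print(n,[ (k,d[k]) for k in d if k not in("image","range_z")])
E
```

```text
pics
{'clock': 0.0, 'joint_pos': array([-1.34009519e+00,  2.21213575e-01,  1.52763810e+00, -1.32473502e-06,
        1.39468481e+00, -1.26071450e-01]), 'joint_vel': array([-0.00124629,  0.00091048,  0.00018791, -0.00093978,  0.00055304,
       -0.00016598]), 'joint_torque': array([-9.03523924e-04, -4.94620800e+01, -3.87373030e+01,  6.96643931e-02,
        5.71560336e-02, -1.67652470e-04]), 'tool_pos': array([ 0.21823152, -0.58536644,  0.4036304 ]), 'tool_rot': array([-3.13966408e+00, -2.43119461e-04,  3.56772585e-01]), 'contact_force': array([-0.27837908,  0.04465292, -1.02342252]), 'ft_torque': array([0.0105378 , 0.03473051, 0.03127661]), 'grasp_force': 0.0, 'grip_width': 0.08726266376399403}
scene [('fovy', 49.66045989220426), ('cx', 276.8520352259686), ('cy', 211.1618216096432), ('world_from_camera', array([[-0.75439652,  0.45193934, -0.47606377, -0.05766526],
       [-0.65613274, -0.54058505,  0.52655259,  0.44302129],
       [-0.01938313,  0.70959047,  0.70434768,  0.7847832 ],
       [ 0.        ,  0.        ,  0.        ,  1.        ]]))]
side [('fovy', 51.910589484986176), ('cx', 275.3941493202592), ('cy', 210.3499872247197), ('world_from_camera', array([[ 0.99359207,  0.05707965, -0.09755365,  0.35689954],
       [-0.11209434,  0.38707182, -0.9152105 , -1.01739904],
       [-0.01447962,  0.92028111,  0.39098979,  0.41963316],
       [ 0.        ,  0.        ,  0.        ,  1.        ]]))]
wrist [('fovy', 61.82539793112991), ('cx', 280.570125650844), ('cy', 209.85349741298475), ('world_from_camera', array([[ 0.34883202,  0.90680106,  0.23670248,  0.28315584],
       [-0.93718437,  0.33787063,  0.08676915, -0.5621165 ],
       [-0.00129246, -0.25210173,  0.96769988,  0.38382837],
       [ 0.        ,  0.        ,  0.        ,  1.        ]]))]
```

View pics/scene0.png

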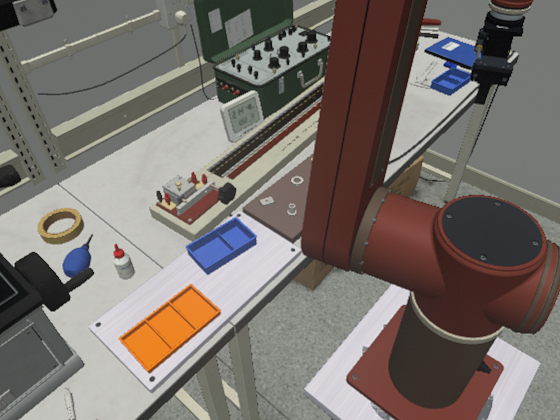

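View pics/side0.png

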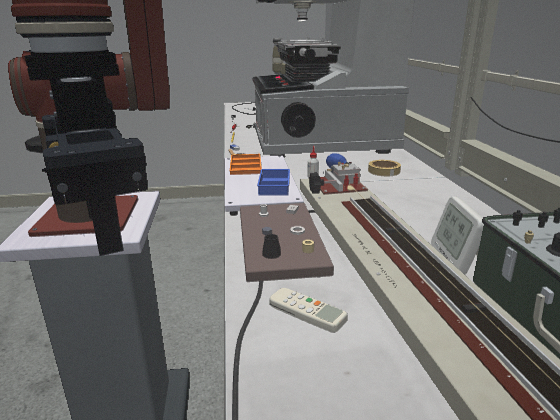

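Scene view: orange tray around (170,328), blue tray (222,245), plate partly hidden by the arm. Side view: steel bushing (264,210), block (292,208), ring (298,229), nut (267,232), loupe (271,243), brass (308,245), remote (308,308).

```bash
cat > h.py <<'E'
import numpy as np,cv2
from bench import *
def load(n): return dict(np.load(n))
def f(d): return 210/np.tan(np.radians(float(d["fovy"]))/2)
def pts(d):
    "world point per pixel from range"
    h,w=d["range_z"].shape; v,u=np.mgrid[:h,:w]; z=d["range_z"]
    c=np.stack([(u-d["cx"])/f(d)*z,-(v-d["cy"])/f(d)*z,-z,np.ones_like(z)],-1)
    return (c@d["world_from_camera"].T)[...,:3]
def ray(d,u,v,h):
    "pixel onto plane z=h"
    W=d["world_from_camera"]; r=W[:3,:3]@np.array([(u-d["cx"])/f(d),-(v-d["cy"])/f(d),-1]); o=W[:3,3]
    return (o+r*(h-o[2])/r[2])[:2]
def shot(n,tag):
    d=get_image(n); cv2.imwrite(f"pics/{tag}.png",d["image"][:,:,::-1]); np.savez(f"{tag}.npz",**d); return d
E
python3 - <<'E'
from h import *
np.set_printoptions(precision=4,suppress=True)
d=load("side0.npz");P=pts(d)
for n,u,v,h in [("sb",264,210,.047),("blk",292,208,.044),("ring",298,229,.041),("nut",267,232,.045),("loupe",271,243,.06),("brass",308,245,.05),("rem",308,308,.02),("blue",273,190,.04),("orange",245,169,.04)]:
    print(n,ray(d,u,v,h),P[v,u])
for n,u,v in [("plate corners",241,206),("",303,206),("",331,271),("",246,276)]: print(n,ray(d,u,v,.035))
E
```

```text
sb [ 0.4251 -0.1395] [ 0.4248 -0.1435  0.0487]
blk [ 0.4892 -0.1301] [ 0.4896 -0.1276  0.0429]
ring [ 0.486  -0.2342] [ 0.4881 -0.2214  0.0348]
nut [ 0.4215 -0.2474] [ 0.4222 -0.2391  0.041 ]
loupe [ 0.4218 -0.3246] [ 0.4214 -0.3294  0.0625]
brass [ 0.4902 -0.3228] [ 0.4899 -0.3244  0.0508]
rem [ 0.4632 -0.4722] [ 0.4635 -0.4706  0.0189]
blue [0.4604 0.0031] [ 0.4582 -0.0189  0.0482]
orange [0.3984 0.1906] [0.3988 0.1998 0.0371]
plate corners [ 0.376  -0.0794]
 [ 0.5195 -0.1007]
 [ 0.5172 -0.394 ]
 [ 0.3723 -0.3905]
```

Run:
```python
from h import *
d=load("side0.npz");c=d["image"][130:290,220:345,::-1];cv2.imwrite("pics/c.png",cv2.resize(c,None,fx=3.7,fy=3.7,interpolation=cv2.INTER_CUBIC))
```

```text
(no output)
```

View pics/c.png

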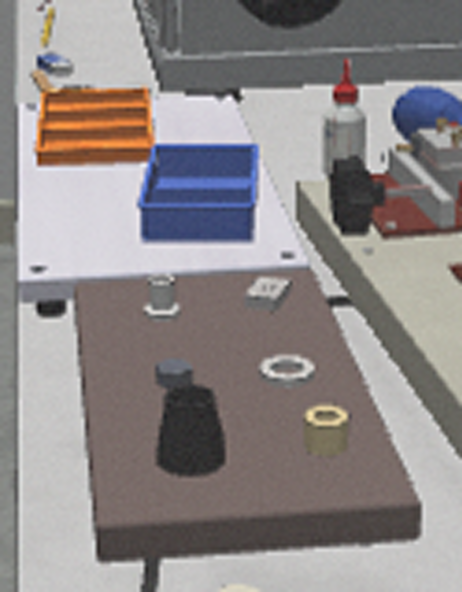

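Closer crop: the nut (crop 173,373) stands behind the loupe (190,430), ring (287,368), brass (326,428), bushing (161,296), block (268,290); trays lie about square to the world. I bring the wrist camera over the plate.

>>> carry_out(
  commands=[1,-0.85,0,0,0,0,87,1,-0.85,0,0,0,0,87,1,-0.85,0,0,0,0,87,1,-0.85,0,0,0,0,87,1,-0.85,0,0,0,0,87],
)

```text
clock: 0.78
tool_pos: [0.3147, -0.4125, 0.4044]
tool_rot: [-3.141, -0.0, 0.357]
contact_force: [0.6, 0.4, 0.4]
grip_width: 0.0872
grasp_force: 0.0
```

>>> carry_out(
  commands=[1,-0.85,0,0,0,0,87,1,-0.85,0,0,0,0,87,1,-0.85,0,0,0,0,87,1,-0.85,0,0,0,0,87,1,-0.85,0,0,0,0,87],
)

```text
clock: 1.4
tool_pos: [0.4107, -0.2407, 0.4046]
tool_rot: [-3.141, 0.0, 0.357]
contact_force: [0.2, -0.8, 0.3]
grip_width: 0.087
grasp_force: 0.0
```

>>> carry_out(
  commands=[0,0,0,0,0,-1,87,0,0,0,0,0,-1,87,0,0,0,0,0,-1,87,0,0,0,0,0,-1,87,0,0,0,0,0,-1,87],
)

```text
clock: 2.02
tool_pos: [0.4102, -0.2418, 0.4044]
tool_rot: [-3.141, 0.0, 0.759]
contact_force: [0.1, 0.6, 0.1]
grip_width: 0.0867
grasp_force: 0.0
```

>>> carry_out(
  commands=[0,0,0,0,0,-1,87,0,0,0,0,0,-1,87,0,0,0,0,0,-1,87,0,0,0,0,0,-1,87,0,0,0,0,0,-1,87],
)

```text
clock: 2.65
tool_pos: [0.4102, -0.2418, 0.4044]
tool_rot: [-3.141, -0.0, 1.159]
contact_force: [-0.5, 0.4, 0.1]
grip_width: 0.087
grasp_force: 0.0
```

>>> carry_out(
  commands=[0,0,0,0,0,-1,87,0,0,0,0,0,-1,87,0,0,0,0,0,-1,87,0,0,0,0,0,-1,87,0,0,0,0,0,-1,87],
)

```text
clock: 3.28
tool_pos: [0.4102, -0.2418, 0.4045]
tool_rot: [-3.141, -0.0, 1.559]
contact_force: [0.9, 0.4, 0.4]
grip_width: 0.0872
grasp_force: 0.0
```

>>> carry_out(
  commands=[0,0,0,0,0,0,87,0,0,0,0,0,0,87],
)

```text
clock: 3.52
tool_pos: [0.4103, -0.2419, 0.4046]
tool_rot: [-3.141, -0.0, 1.555]
contact_force: [0.2, -0.4, 0.0]
grip_width: 0.087
grasp_force: 0.0
```

Run:
```python
from h import *
s=get_state();print(s["tool_pos"],s["tool_rot"],s["joint_pos"],s["clock"])
shot("wrist","w1")
```

```text
[ 0.41029926 -0.2418736   0.40462596] [-3.14145021e+00 -1.51893879e-04  1.55526349e+00] [-6.98461932e-01 -1.42831713e-01  1.90083654e+00  2.84334346e-05
  1.38379418e+00 -6.82934393e-01] 3.525
```

View pics/w1.png

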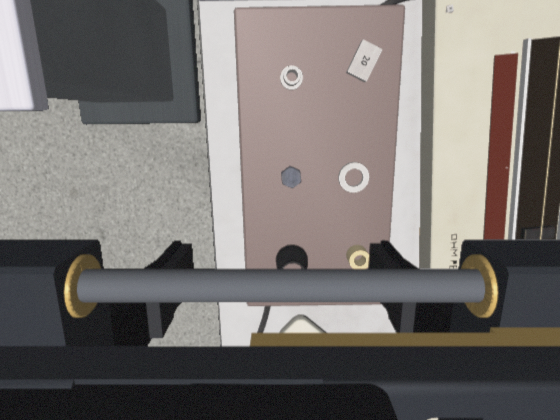

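Wrist view: steel bushing (292,77), block (365,61) turned, nut (291,177), ring (354,178), brass (359,260), loupe (291,260) partly under the rod.

```bash
cat >> h.py <<'E'
def blob(d,u0,v0,r,h,thr=25,bg=None):
    "component near (u0,v0) differing from plate colour; image contour, cast to height h"
    im=cv2.cvtColor(d["image"],cv2.COLOR_RGB2LAB).astype(int)
    w=im[v0-r:v0+r,u0-r:u0+r]; b=np.median(w.reshape(-1,3),0) if bg is None else bg
    m=(np.abs(w-b).sum(-1)>thr).astype(np.uint8)
    m=cv2.morphologyEx(m,cv2.MORPH_CLOSE,np.ones((3,3)))
    cs,_=cv2.findContours(m,cv2.RETR_EXTERNAL,cv2.CHAIN_APPROX_NONE)
    c=max(cs,key=cv2.contourArea)[:,0]+[u0-r,v0-r]
    return c,np.array([ray(d,u,v,h) for u,v in c])
E
python3 - <<'E'
from h import *
np.set_printoptions(precision=4,suppress=True)
d=load("w1.npz");P=pts(d)
print("plate z",np.median(P[100:160,260:380,2]))
W=d["world_from_camera"];print(W[:3,3])
for n,u,v,r,h in [("sb",292,77,22,.045),("blk",365,61,28,.044),("ring",354,178,25,.041),("nut",291,177,20,.045),("brass",359,260,18,.053)]:
    for thr in (15,25):
        c,w=blob(d,u,v,r,h,thr)
        q=cv2.minAreaRect((w*1000).astype(np.float32))
        print(n,thr,"rect mm",np.round(q[0],1),np.round(q[1],1),round(q[2],1),"circle",cv2.minEnclosingCircle((w*1000).astype(np.float32)), "px",c.min(0),c.max(0))
c=d["image"][40:290,235:415,::-1];cv2.imwrite("pics/c1.png",cv2.resize(c,None,fx=2.4,fy=2.4,interpolation=cv2.INTER_CUBIC))
E
```

```text
plate z 0.03501718117112099
[ 0.4122 -0.1742  0.3847]
sb 15 rect mm [ 421.9 -137.7] [20.6 20.1] 89.1 circle ((421.9978942871094, -137.72116088867188), 10.618404388427734) px [280  65] [302  89]
sb 25 rect mm [ 421.9 -137.7] [19.9 20.2] 45.7 circle ((421.9429016113281, -137.68096923828125), 10.500906944274902) px [280  65] [302  89]
blk 15 rect mm [ 487.7 -124.8] [32.3 21.2] 64.0 circle ((487.41583251953125, -124.62541198730469), 18.460411071777344) px [346  39] [381  82]
blk 25 rect mm [ 488.  -124.8] [31.8 20.2] 63.1 circle ((487.42578125, -124.612060546875), 18.03754425048828) px [346  39] [381  81]
ring 15 rect mm [ 483.5 -231.3] [29.6 30.2] 1.5 circle ((482.71099853515625, -231.48956298828125), 15.636967658996582) px [339 162] [369 192]
ring 25 rect mm [ 483.  -231.4] [28.7 30.1] 1.5 circle ((483.4504089355469, -231.49510192871094), 15.246526718139648) px [339 162] [368 192]
nut 15 rect mm [ 421.2 -229.1] [22.7 19.6] 89.1 circle ((420.654296875, -229.09844970703125), 11.430434226989746) px [281 165] [301 188]
nut 25 rect mm [ 421.2 -229.1] [20.7 19.6] 89.1 circle ((421.0893249511719, -229.18179321289062), 10.75529670715332) px [281 166] [301 187]
brass 15 rect mm [ 488.9 -314. ] [35.9 39.7] 1.6 circle ((488.90234375, -313.95037841796875), 26.764385223388672) px [341 242] [376 277]
brass 25 rect mm [ 488.9 -314.6] [35.9 38.4] 1.6 circle ((489.6994323730469, -315.09857177734375), 25.3846435546875) px [341 242] [376 277]
```

View pics/c1.png

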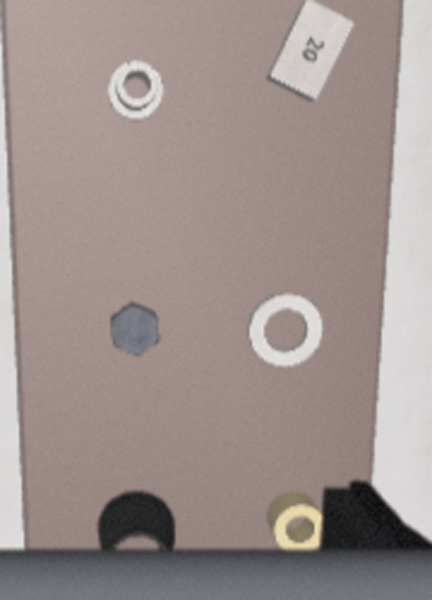

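Crop confirms: block's long axis leans right, nut corners point up/down, bushing flange visible, brass top at crop (300,527). Now get brass, tray poses, and heights of neighbouring furniture.

Run:
```python
from h import *
np.set_printoptions(precision=4,suppress=True)
d=load("w1.npz");print("brass wrist",ray(d,360,259.6,.053),"loupe",ray(d,292,255,.05))
s=load("side0.npz");hsv=cv2.cvtColor(s["image"],cv2.COLOR_RGB2HSV)
m=cv2.inRange(hsv,(18,70,60),(35,255,255))[225:265,295:325];ys,xs=np.nonzero(m);u,v=xs.mean()+295,(ys.min()+ys.max())/2+225
print("brass side",u,v,ray(s,u,v,.044))
k=shot("scene","s1")
for tag,dd in (("side",s),("scene",k)):
    P=pts(dd);hs=cv2.cvtColor(dd["image"],cv2.COLOR_RGB2HSV)
    for n,lo,hi,h in (("blue",(110,120,60),(125,255,255),.061),("orange",(5,150,100),(20,255,255),.049)):
        m=cv2.inRange(hs,lo,hi);nn,L,st,ce=cv2.connectedComponentsWithStats(m)
        x0=np.median(P[m>0],0)
        best=[i for i in range(1,nn) if st[i,4]>150 and abs(np.median(P[L==i],0)[0]-.43)<.15 and abs(np.median(P[L==i],0)[1]-.1)<.25]
        i=max(best,key=lambda i:st[i,4]);Q=P[L==i];Q=Q[Q[:,2]>h-.004]
        r=cv2.minAreaRect((Q[:,:2]*1000).astype(np.float32));print(tag,n,np.round(r[0],1),np.round(r[1],1),round(r[2],1),len(Q),np.percentile(Q[:,2],[5,95]))
    X=P.reshape(-1,3)
    for x0 in np.arange(.52,.70,.03):
        print(tag,round(x0,2),[round(float(np.percentile(q[:,2],99)),3) if len(q:=X[(X[:,0]>x0)&(X[:,0]<x0+.03)&(X[:,1]>y)&(X[:,1]<y+.1)&(X[:,2]<.3)])>20 else None for y in np.arange(-.45,.35,.1)])
```

```text
brass wrist [ 0.4902 -0.3138] loupe [ 0.4213 -0.309 ]
brass side 307.54545454545456 242.0 [ 0.4937 -0.2994]
side blue [ 398.1 -449.6] [1136.    77.7] 81.9 115 [0.0585 0.0632]
side orange [ 371.4 -343.4] [1347.7   90. ] 87.0 175 [0.0452 0.0495]
side 0.52 [0.035, 0.035, 0.036, 0.097, 0.096, 0.047, 0.035, 0.186]
side 0.55 [0.048, 0.048, 0.048, 0.097, 0.098, None, 0.001, 0.196]
side 0.58 [0.05, 0.05, 0.051, 0.079, 0.082, None, 0.092, 0.196]
side 0.61 [0.052, 0.056, 0.055, 0.09, 0.102, None, 0.068, 0.185]
side 0.64 [0.055, 0.058, 0.058, 0.086, 0.098, None, None, 0.044]
side 0.67 [0.058, 0.056, 0.056, 0.056, 0.093, None, 0.046, 0.052]
scene blue [208.6 198.4] [147.5 707.9] 59.2 351 [0.0583 0.0635]
scene orange [188.2 293.1] [176.5 548.3] 76.5 691 [0.0455 0.0502]
scene 0.52 [-0.187, 0.033, 0.035, 0.097, 0.096, 0.048, 0.035, 0.189]
scene 0.55 [0.048, 0.048, 0.048, 0.097, 0.095, 0.052, 0.002, 0.198]
scene 0.58 [0.049, 0.049, 0.052, 0.078, 0.081, 0.06, 0.087, 0.196]
scene 0.61 [0.051, 0.055, 0.056, 0.088, 0.101, 0.055, 0.002, 0.002]
scene 0.64 [0.056, 0.058, 0.057, 0.058, 0.097, 0.086, 0.002, 0.048]
scene 0.67 [0.056, 0.056, 0.055, 0.055, 0.092, 0.05, 0.043, 0.052]
```

>>> carry_out(
  commands=[-0.47,0.54,0.8,0,0,0,44,-0.47,0.54,0.8,0,0,0,44,-0.47,0.54,0.8,0,0,0,44,-0.47,0.54,0.8,0,0,0,44,-0.47,0.54,0.8,0,0,0,44],
)

```text
clock: 4.25
tool_pos: [0.4909, -0.314, 0.2839]
tool_rot: [-3.142, -0.0, 1.556]
contact_force: [-0.2, 0.4, 0.6]
grip_width: 0.0472
grasp_force: 0.0
```

>>> carry_out(
  commands=[0,0,0,0,0,0,44,0,0,0,0,0,0,44],
)

```text
clock: 4.5
tool_pos: [0.4902, -0.3133, 0.2852]
tool_rot: [-3.141, -0.0, 1.557]
contact_force: [-0.4, -0.5, -0.0]
grip_width: 0.0446
grasp_force: 0.0
```

Run:
```python
from h import *
s=get_state();print(s["tool_pos"],s["tool_rot"],s["grip_width"])
shot("side","s2"); d=load("s2.npz")
cv2.imwrite("pics/c2.png",cv2.resize(d["image"][170:290,210:360,::-1],None,fx=4,fy=4))
```

```text
[ 0.49019106 -0.31332087  0.28520862] [-3.14138814e+00 -1.93823663e-04  1.55664280e+00] 0.04461752684146696
```

View pics/c2.png

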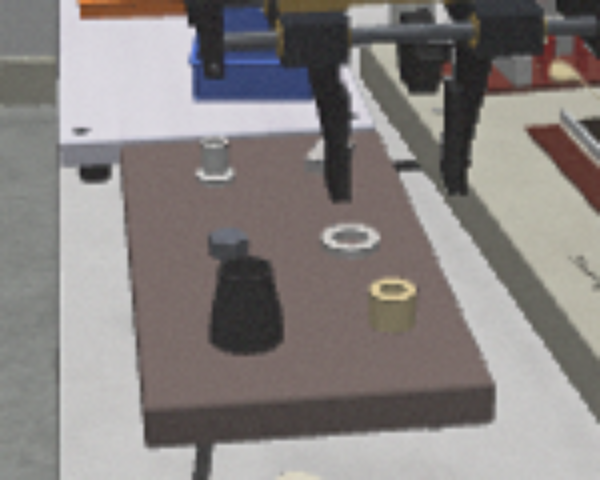

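Fingers (crop 340/455) straddle the brass (392). Descend and grip.

>>> carry_out(
  commands=[0,0,0.8,0,0,0,40,0,0,0.8,0,0,0,40,0,0,0.58,0,0,0,40,0,0,0,0,0,0,40,0,0,0,0,0,0,15],
)

```text
clock: 5.18
tool_pos: [0.4906, -0.3137, 0.2204]
tool_rot: [3.141, 0.001, 1.557]
contact_force: [0.3, -0.7, -0.3]
grip_width: 0.0356
grasp_force: 0.0
```

>>> carry_out(
  commands=[0,0,0,0,0,0,15,0,0,0,0,0,0,15,0,0,0,0,0,0,15,0,0,0,0,0,0,15],
)

```text
clock: 5.68
tool_pos: [0.4906, -0.3137, 0.2201]
tool_rot: [3.141, 0.001, 1.557]
contact_force: [-0.8, 0.9, 6.0]
grip_width: 0.0206
grasp_force: 30.0
```

>>> carry_out(
  commands=[0,0,-1,0,0,0,15,0,0,-1,0,0,0,15,0,0,-1,0,0,0,15,0,0,-1,0,0,0,15,0,0,-1,0,0,0,15],
)

```text
clock: 6.3
tool_pos: [0.4901, -0.3134, 0.3697]
tool_rot: [-3.141, -0.001, 1.557]
contact_force: [-0.0, -0.3, -0.4]
grip_width: 0.0209
grasp_force: 30.0
```

>>> carry_out(
  commands=[1,-0.25,-0.2,0,0,0,15,1,-0.25,-0.2,0,0,0,15,1,-0.25,-0.2,0,0,0,15,1,-0.25,-0.2,0,0,0,15,1,-0.25,-0.2,0,0,0,15],
)

```text
clock: 6.92
tool_pos: [0.4545, -0.162, 0.399]
tool_rot: [-3.141, -0.0, 1.557]
contact_force: [0.0, 0.5, 0.3]
grip_width: 0.0205
grasp_force: 30.0
```

>>> carry_out(
  commands=[1,-0.25,0,0,0,0,15,1,-0.25,0,0,0,0,15,1,-0.25,0,0,0,0,15,1,-0.25,0,0,0,0,15,1,-0.25,0,0,0,0,15],
)

```text
clock: 7.55
tool_pos: [0.419, -0.0116, 0.399]
tool_rot: [-3.141, -0.0, 1.557]
contact_force: [0.5, 0.8, -0.3]
grip_width: 0.0206
grasp_force: 30.0
```

>>> carry_out(
  commands=[0,0,0,0,0,0,15,0,0,0,0,0,0,15],
)

```text
clock: 7.8
tool_pos: [0.4196, -0.0128, 0.3992]
tool_rot: [-3.142, 0.0, 1.557]
contact_force: [0.1, -1.1, 0.2]
grip_width: 0.0206
grasp_force: 30.0
```

Run:
```python
from h import *
s=get_state();print(s["tool_pos"],s["tool_rot"],s["grip_width"],s["joint_pos"])
shot("wrist","w2"); d=load("w2.npz"); P=pts(d)
hs=cv2.cvtColor(d["image"],cv2.COLOR_RGB2HSV)
for n,lo,hi,h in (("blue",(108,100,40),(126,255,255),.061),("orange",(3,140,80),(22,255,255),.049)):
    m=cv2.inRange(hs,lo,hi);nn,L,st,ce=cv2.connectedComponentsWithStats(m)
    i=1+st[1:,4].argmax();print(n,st[i])
    Q=P[(L==i)&(np.abs(P[...,2]-h)<.003)]
    r=cv2.minAreaRect((Q[:,:2]*1000).astype(np.float32));print(n,np.round(r[0],1),np.round(r[1],1),round(r[2],1),len(Q))
```

```text
[ 0.41958602 -0.01275212  0.39922347] [-3.14158435e+00  4.41855107e-04  1.55721863e+00] 0.02064425651933746 [-2.18566566e-01 -2.91298612e-01  2.03467380e+00 -4.40848410e-04
  1.39813567e+00 -2.04913144e-01]
blue [  278    42   113   165 13744]
blue [465.8  45.4] [132.7  78.2] 81.2 2156
orange [545 209   8   6  14]
orange [0. 0.] [0. 0.] 0.0 0
```

View pics/w2.png

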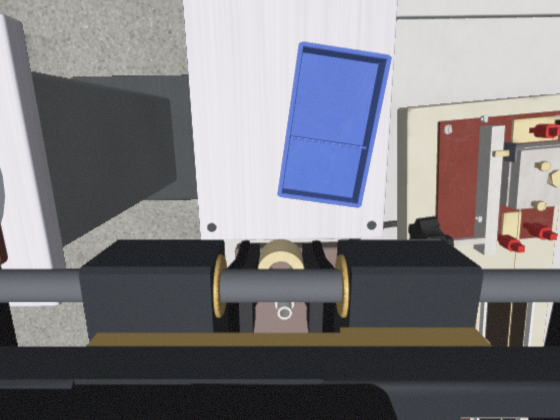

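Wrist view: blue tray centre (334,125), cross wall low at v≈143, so its large compartment is on the far (+y) side; brass held at (283,255).

>>> carry_out(
  commands=[0,0,0,0,0,0.88,15,0,0,0,0,0,0.88,15,1,0.41,0.6,0,0,0,15,1,0.41,0.6,0,0,0,15,1,0.41,0.6,0,0,0,15],
)

```text
clock: 8.48
tool_pos: [0.4708, 0.0705, 0.3447]
tool_rot: [3.141, 0.0, 1.414]
contact_force: [0.2, 0.2, -0.3]
grip_width: 0.0203
grasp_force: 30.0
```

>>> carry_out(
  commands=[0,0,1,0,0,0,15,0,0,1,0,0,0,15,0,0,0.6,0,0,0,15,0,0,0,0,0,0,15,0,0,0,0,0,0,15],
)

```text
clock: 9.1
tool_pos: [0.4705, 0.0702, 0.268]
tool_rot: [3.141, -0.0, 1.415]
contact_force: [-0.2, 0.3, -0.0]
grip_width: 0.0203
grasp_force: 30.0
```

Run:
```python
from h import *
s=get_state();print(s["tool_pos"],s["tool_rot"],s["grip_width"],s["contact_force"])
d=shot("side","s3")
a=d["image"][140:215,220:320,::-1];cv2.imwrite("pics/c3.png",cv2.resize(a,None,fx=6,fy=6,interpolation=cv2.INTER_CUBIC))
```

```text
[0.4704859  0.07017515 0.26804691] [ 3.14071089e+00 -6.66054761e-05  1.41506134e+00] 0.0203148509183905 [-0.2284852   0.32450087 -0.00442709]
```

View pics/c3.png

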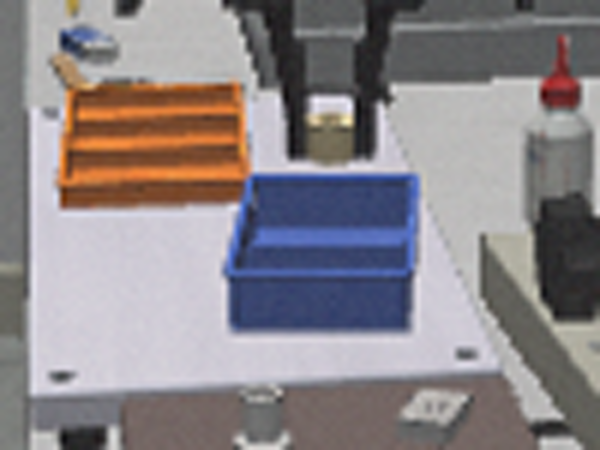

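Brass is held over the far compartment (crop 330,138). Lower and release.

>>> carry_out(
  commands=[0,0,0.7,0,0,0,15,0,0,0.6,0,0,0,15,0,0,0.2,0,0,0,15,0,0,0,0,0,0,15],
)

```text
clock: 9.65
tool_pos: [0.4703, 0.0707, 0.223]
tool_rot: [3.141, -0.0, 1.416]
contact_force: [0.2, -1.0, 0.4]
grip_width: 0.0202
grasp_force: 30.0
```

>>> carry_out(
  commands=[0,0,0,0,0,0,34,0,0,0,0,0,0,34,0,0,0,0,0,0,34,0,0,0,0,0,0,34],
)

```text
clock: 10.15
tool_pos: [0.4699, 0.0707, 0.2225]
tool_rot: [3.141, -0.0, 1.416]
contact_force: [0.0, -0.5, 0.1]
grip_width: 0.0335
grasp_force: 0.0
```

>>> carry_out(
  commands=[0,0,-0.6,0,0,0,34,0,0,-1,0,0,0,34,0,0,-1,0,0,0,34,0,0,0,0,0,0,34],
)

```text
clock: 10.65
tool_pos: [0.471, 0.0707, 0.303]
tool_rot: [3.136, -0.001, 1.416]
contact_force: [0.4, -0.4, -0.5]
grip_width: 0.0345
grasp_force: 0.0
```

>>> carry_out(
  commands=[0,-0.6,-1,0,0,0,34,0,-0.6,-1,0,0,0,34,0,-0.6,-1,0,0,0,34,0,0,0,0,0,0,34,0,0,0,0,0,0,34],
)

```text
clock: 11.28
tool_pos: [0.4164, 0.079, 0.389]
tool_rot: [-3.14, 0.0, 1.416]
contact_force: [1.2, 0.2, 0.8]
grip_width: 0.0341
grasp_force: 0.0
```

Run:
```python
from h import *
s=get_state();print(s["tool_pos"],s["tool_rot"],s["grip_width"],s["joint_pos"])
shot("wrist","w3"); d=load("w3.npz"); P=pts(d)
hs=cv2.cvtColor(d["image"],cv2.COLOR_RGB2HSV)
for n,lo,hi,h in (("orange",(3,140,80),(22,255,255),.049),("brass",(18,70,60),(35,255,255),.055)):
    m=cv2.inRange(hs,lo,hi);nn,L,st,ce=cv2.connectedComponentsWithStats(m)
    for i in range(1,nn):
        if st[i,4]<100: continue
        Q=P[(L==i)&(np.abs(P[...,2]-h)<.003)]
        if len(Q)<20: continue
        r=cv2.minAreaRect((Q[:,:2]*1000).astype(np.float32));print(n,st[i],np.round(r[0],1),np.round(r[1],1),round(r[2],1),len(Q))
```

```text
[0.41642326 0.07899252 0.38895012] [-3.14024780e+00  2.93618149e-04  1.41598362e+00] 0.03406791363457364 [ 9.73879722e-04 -2.71118226e-01  2.03828118e+00 -8.29700739e-05
  1.37580383e+00  1.55802916e-01]
orange [  174     0   121   115 11836] [398.2 204.3] [91.5 90.8] 87.1 1824
```

View pics/w3.png

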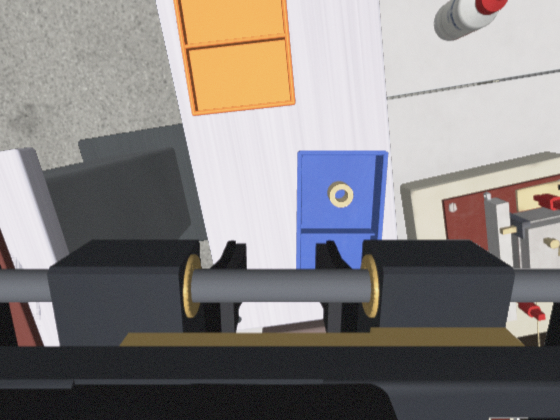

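Brass sits upright in the blue tray's large compartment (342,196); orange tray partly seen at top (235,50). Now the nut.

>>> carry_out(
  commands=[0,0,0,0,0,-0.97,34,0,0,0,0,0,-0.97,34,-1,0,0.2,0,0,0,34,-1,0,0.2,0,0,0,34,-1,0,0.2,0,0,0,34],
)

```text
clock: 11.95
tool_pos: [0.4164, -0.0119, 0.3703]
tool_rot: [-3.139, -0.001, 1.571]
contact_force: [-0.1, 0.7, 0.6]
grip_width: 0.0342
grasp_force: 0.0
```

>>> carry_out(
  commands=[-1,0,0.4,0,0,0,34,-1,0,0.4,0,0,0,34,-1,0,0.4,0,0,0,34,-1,0,0.4,0,0,0,34,-1,0,0.4,0,0,0,34],
)

```text
clock: 12.58
tool_pos: [0.4162, -0.162, 0.3101]
tool_rot: [-3.139, -0.002, 1.571]
contact_force: [-0.3, -0.4, -0.9]
grip_width: 0.034
grasp_force: 0.0
```

>>> carry_out(
  commands=[-1,0,0.4,0,0,0,34,-1,0,0.4,0,0,0,34,-0.27,0.15,0,0,0,0,34,0,0,0,0,0,0,34,0,0,0,0,0,0,34],
)

```text
clock: 13.2
tool_pos: [0.4213, -0.2283, 0.2883]
tool_rot: [-3.141, -0.001, 1.572]
contact_force: [-0.5, 0.1, 0.4]
grip_width: 0.034
grasp_force: 0.0
```

>>> carry_out(
  commands=[0,0,0.9,0,0,0,34,0,0,0.8,0,0,0,34,0,0,0.56,0,0,0,34,0,0,0,0,0,0,34,0,0,0,0,0,0,12],
)

```text
clock: 13.82
tool_pos: [0.4216, -0.2291, 0.2214]
tool_rot: [3.141, 0.001, 1.572]
contact_force: [0.3, 0.5, 0.2]
grip_width: 0.0298
grasp_force: 0.0
```

>>> carry_out(
  commands=[0,0,0,0,0,0,12,0,0,0,0,0,0,12,0,0,0,0,0,0,12,0,0,0,0,0,0,12],
)

```text
clock: 14.32
tool_pos: [0.4216, -0.2294, 0.2215]
tool_rot: [3.14, 0.001, 1.571]
contact_force: [-0.7, 0.9, 6.4]
grip_width: 0.0179
grasp_force: 30.0
```

>>> carry_out(
  commands=[0,0,-1,0,0,0,12,0,0,-1,0,0,0,12,0,0,-1,0,0,0,12,0,0,0,0,0,0,12,0,0,0,0,0,0,12],
)

```text
clock: 14.95
tool_pos: [0.4208, -0.2288, 0.3095]
tool_rot: [-3.141, -0.001, 1.571]
contact_force: [0.5, 0.2, -1.2]
grip_width: 0.0179
grasp_force: 30.0
```

>>> carry_out(
  commands=[0,0,0,0,0,0.97,12,0,0,0,0,0,0.96,12,1,0,0,0,0,0,12,1,0,0,0,0,0,12,1,0,0,0,0,0,12],
)

```text
clock: 15.58
tool_pos: [0.4343, -0.139, 0.3085]
tool_rot: [-3.138, -0.001, 1.416]
contact_force: [0.8, -0.0, -0.3]
grip_width: 0.0178
grasp_force: 30.0
```

>>> carry_out(
  commands=[1,0,0,0,0,0,12,1,0,0,0,0,0,12,1,0,0,0,0,0,12,1,0,0,0,0,0,12,1,0,0,0,0,0,12],
)

```text
clock: 16.2
tool_pos: [0.4573, 0.0092, 0.3086]
tool_rot: [-3.138, 0.0, 1.417]
contact_force: [0.5, -0.5, -0.4]
grip_width: 0.0173
grasp_force: 30.0
```

>>> carry_out(
  commands=[0,0,0.8,0,0,0,12,0,0,0,0,0,0,12,0,0,0,0,0,0,12],
)

```text
clock: 16.58
tool_pos: [0.4577, 0.0079, 0.286]
tool_rot: [-3.14, 0.0, 1.416]
contact_force: [0.1, -1.0, -0.8]
grip_width: 0.0176
grasp_force: 30.0
```

Run:
```python
from h import *
s=get_state();print(s["tool_pos"],s["tool_rot"],s["grip_width"],s["contact_force"])
d=shot("side","s4")
a=d["image"][140:215,220:320,::-1];cv2.imwrite("pics/c4.png",cv2.resize(a,None,fx=6,fy=6,interpolation=cv2.INTER_CUBIC))
```

```text
[0.45771864 0.0079157  0.28603061] [-3.13994337e+00  5.34274472e-05  1.41639595e+00] 0.017608276106541993 [ 0.08287561 -0.98486918 -0.78972804]
```

View pics/c4.png

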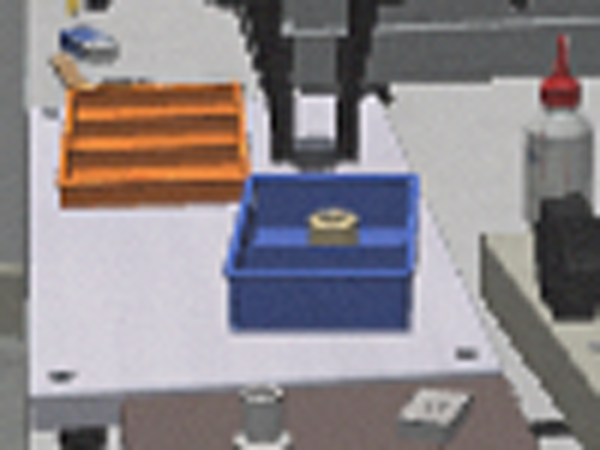

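Nut held (crop 315,150) over the near compartment; brass upright behind the cross wall. Lower.

>>> carry_out(
  commands=[0,0.08,0.9,0,0,0,12,0,0,0.8,0,0,0,12,0,0,0.36,0,0,0,12,0,0,0,0,0,0,12,0,0,0,0,0,0,30],
)

```text
clock: 17.25
tool_pos: [0.4609, 0.0076, 0.2257]
tool_rot: [3.14, 0.0, 1.417]
contact_force: [-0.1, 0.1, 0.7]
grip_width: 0.0221
grasp_force: 0.0
```

>>> carry_out(
  commands=[0,0,0,0,0,0,30,0,0,0,0,0,0,30,0,0,-0.6,0,0,0,30,0,0,-1,0,0,0,30,0,0,-1,0,0,0,30],
)

```text
clock: 17.88
tool_pos: [0.4602, 0.0078, 0.3036]
tool_rot: [-3.141, -0.0, 1.417]
contact_force: [-0.0, -1.0, -0.1]
grip_width: 0.0304
grasp_force: 0.0
```

Run:
```python
from h import *
s=get_state();print(s["tool_pos"],s["tool_rot"],s["grip_width"],s["contact_force"])
d=shot("side","s5");w=shot("scene","k5");P=pts(w)
a=d["image"][140:215,220:320,::-1];b=w["image"][205:280,170:270,::-1]
cv2.imwrite("pics/c5.png",np.hstack([cv2.resize(x,None,fx=4,fy=4,interpolation=cv2.INTER_CUBIC) for x in (a,b)]))
hs=cv2.cvtColor(w["image"],cv2.COLOR_RGB2HSV);m=cv2.inRange(hs,(3,140,80),(22,255,255));nn,L,st,ce=cv2.connectedComponentsWithStats(m)
i=1+st[1:,4].argmax();print(st[i]);Q=P[(L==i)&(np.abs(P[...,2]-.049)<.003)]
print(cv2.minAreaRect((Q[:,:2]*1000).astype(np.float32)))
```

```text
[0.46018448 0.00778697 0.30364332] [-3.14136119e+00 -1.69966745e-05  1.41689732e+00] 0.030371392256699416 [-0.02867575 -0.99387811 -0.12021162]
[ 119  284  101   89 4086]
((396.92694091796875, 242.20339965820312), (166.18511962890625, 93.34333038330078), 87.31049346923828)
```

View pics/c5.png

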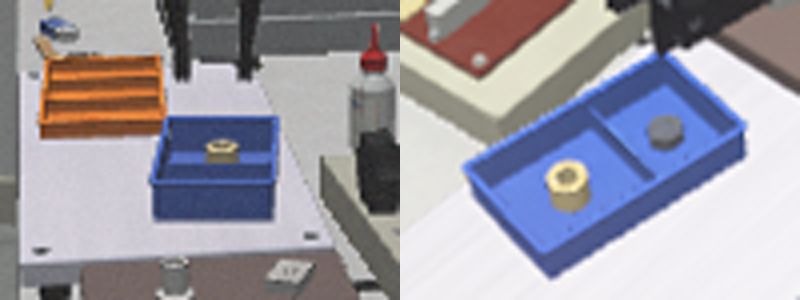

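Both blue parts sit flat in their compartments (side: brass 222,148; scene: brass 570,185, nut 665,132). Orange tray centre ≈ (0.397, 0.242), yaw −0.047. Check clearance of the gripper body around the block.

Run:
```python
from h import *
c=np.array([.488,-.125]);a=1.108;t=np.array([np.cos(a),np.sin(a)]);y=np.array([np.sin(a),-np.cos(a)])
for n in ("side0","s5","k5","w2","w1"):
    X=pts(load(n+".npz")).reshape(-1,3);q=X[:,:2]-c
    m=(abs(q@t)<.045)&(abs(q@y)<.105)&(X[:,2]<.16)&(X[:,2]>.0)
    if m.sum()>20:
        z=X[m];i=z[:,2].argsort()[-5:];print(n,m.sum(),np.round(z[i[0]],3),np.round(z[i[-1]],3))
```

```text
side0 1375 [ 0.427 -0.144  0.058] [ 0.43  -0.139  0.059]
s5 1356 [ 0.43  -0.138  0.058] [ 0.428 -0.134  0.059]
k5 1534 [ 0.414 -0.134  0.058] [ 0.419 -0.141  0.06 ]
w2 1790 [ 0.421 -0.131  0.06 ] [ 0.424 -0.129  0.062]
w1 20431 [ 0.418 -0.131  0.06 ] [ 0.416 -0.136  0.061]
```

>>> carry_out(
  commands=[-0.84,0.32,0,0,0,0,36,-0.84,0.32,0,0,0,0,36,-0.84,0.32,0,0,0,0,36,-0.85,0.31,0,0,0,0,36,-0.85,0.31,0,0,0,0,36],
)

```text
clock: 18.6
tool_pos: [0.4876, -0.1254, 0.3019]
tool_rot: [-3.141, -0.0, 1.417]
contact_force: [-0.3, 0.4, 0.8]
grip_width: 0.0359
grasp_force: 0.0
```

>>> carry_out(
  commands=[0,0,0,0,0,0.97,36,0,0,0,0,0,0.97,36,0,0,0,0,0,0.96,36,0,0,0.6,0,0,0.96,36,0,0,0,0,0,0,36],
)

```text
clock: 19.23
tool_pos: [0.4868, -0.1242, 0.2827]
tool_rot: [-3.138, 0.0, 1.109]
contact_force: [-0.4, 0.1, 0.5]
grip_width: 0.0361
grasp_force: 0.0
```

>>> carry_out(
  commands=[0,0,0,0,0,0,36],
)

```text
clock: 19.35
tool_pos: [0.4877, -0.1246, 0.2846]
tool_rot: [-3.141, 0.0, 1.11]
contact_force: [-0.4, -0.4, -0.7]
grip_width: 0.036
grasp_force: 0.0
```

Descend 0.064 (2.13 units), grip, lift.

>>> carry_out(
  commands=[0,0,0.9,0,0,0,36,0,0,0.8,0,0,0,36,0,0,0.42,0,0,0,36,0,0,0,0,0,0,36,0,0,0,0,0,0,12],
)

```text
clock: 19.98
tool_pos: [0.4883, -0.1249, 0.2222]
tool_rot: [3.14, -0.0, 1.108]
contact_force: [0.2, 0.4, -0.4]
grip_width: 0.0318
grasp_force: 0.0
```

>>> carry_out(
  commands=[0,0,0,0,0,0,12,0,0,0,0,0,0,12,0,0,0,0,0,0,12,0,0,0,0,0,0,12],
)

```text
clock: 20.48
tool_pos: [0.4882, -0.1248, 0.222]
tool_rot: [3.14, -0.0, 1.108]
contact_force: [-0.8, 0.6, 5.6]
grip_width: 0.0193
grasp_force: 30.0
```

>>> carry_out(
  commands=[0,0,-1,0,0,0,12,0,0,-1,0,0,0,12,0,0,-1,0,0,0,12,0,0,0,0,0,0,12,0,0,0,0,0,0,12],
)

```text
clock: 21.1
tool_pos: [0.4873, -0.1244, 0.31]
tool_rot: [-3.14, 0.0, 1.108]
contact_force: [0.8, 0.2, -1.6]
grip_width: 0.0192
grasp_force: 30.0
```

>>> carry_out(
  commands=[0,0,0,0,0,-0.87,12,0,0,0,0,0,-0.87,12,0,0,0,0,0,-0.87,12,0,0,0,0,0,-0.87,12,0,0,0,0,0,-0.87,12],
)

```text
clock: 21.72
tool_pos: [0.487, -0.1244, 0.3089]
tool_rot: [-3.138, -0.001, 1.458]
contact_force: [-0.0, -0.5, -0.0]
grip_width: 0.0193
grasp_force: 30.0
```

>>> carry_out(
  commands=[0,0,0,0,0,-0.85,12,1,-0.3,0,0,0,0,12,1,-0.3,0,0,0,0,12,1,-0.3,0,0,0,0,12,1,-0.3,0,0,0,0,12],
)

```text
clock: 22.35
tool_pos: [0.4563, -0.0021, 0.3091]
tool_rot: [-3.138, -0.0, 1.524]
contact_force: [-0.3, -0.5, 0.7]
grip_width: 0.0189
grasp_force: 30.0
```

>>> carry_out(
  commands=[1,-0.3,0,0,0,0,12,1,-0.3,0,0,0,0,12,1,-0.3,0,0,0,0,12,1,-0.3,0,0,0,0,12,1,-0.3,0,0,0,0,12],
)

```text
clock: 22.98
tool_pos: [0.4184, 0.1497, 0.3092]
tool_rot: [-3.138, 0.001, 1.524]
contact_force: [0.6, 0.2, -0.2]
grip_width: 0.0198
grasp_force: 30.0
```

>>> carry_out(
  commands=[1,-0.3,0,0,0,0,12,1,-0.3,0,0,0,0,12,1,-0.3,0,0,0,0,12,0,0,0.7,0,0,0,12,0,0,0,0,0,0,12],
)

```text
clock: 23.6
tool_pos: [0.3951, 0.2397, 0.287]
tool_rot: [-3.135, 0.003, 1.525]
contact_force: [0.1, -0.0, 0.0]
grip_width: 0.0194
grasp_force: 30.0
```

>>> carry_out(
  commands=[0,0,0,0,0,0,12],
)

```text
clock: 23.72
tool_pos: [0.3966, 0.2397, 0.2895]
tool_rot: [-3.14, 0.001, 1.524]
contact_force: [-0.1, 0.1, -1.1]
grip_width: 0.0193
grasp_force: 30.0
```

Run:
```python
from h import *
s=get_state();print(s["tool_pos"],s["tool_rot"],s["grip_width"],s["contact_force"])
d=shot("side","s6");w=shot("scene","k6")
a=d["image"][130:205,210:310,::-1];b=w["image"][275:375,110:235,::-1]
cv2.imwrite("pics/c6.png",np.hstack([cv2.resize(x,(400,320),interpolation=cv2.INTER_CUBIC) for x in (a,b)]))
```

```text
[0.39655171 0.23969146 0.28953874] [-3.14003131e+00  7.52910378e-04  1.52352115e+00] 0.01925901557860034 [-0.10103535  0.114276   -1.08183318]
```

View pics/c6.png

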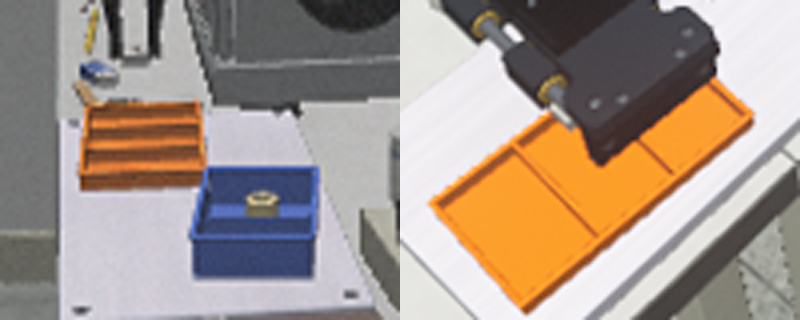

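Gripper with the block is over the orange middle compartment (scene crop 600,130).

>>> carry_out(
  commands=[0.08,0,0.9,0,0,0,12,0,0,0.8,0,0,0,12,0,0,0.44,0,0,0,12,0,0,0,0,0,0,12,0,0,0,0,0,0,12],
)

```text
clock: 24.45
tool_pos: [0.3973, 0.2425, 0.2267]
tool_rot: [3.141, -0.0, 1.524]
contact_force: [0.0, -0.2, -0.3]
grip_width: 0.0191
grasp_force: 30.0
```

>>> carry_out(
  commands=[0,0,0,0,0,0,34,0,0,0,0,0,0,34,0,0,0,0,0,0,34,0,0,-0.6,0,0,0,34,0,0,-1,0,0,0,34],
)

```text
clock: 25.08
tool_pos: [0.3962, 0.2422, 0.2735]
tool_rot: [-3.139, 0.001, 1.524]
contact_force: [0.0, 0.8, 0.5]
grip_width: 0.0333
grasp_force: 0.0
```

Run:
```python
from h import *
for n in ("side0","k5","s6"):
    X=pts(load(n+".npz")).reshape(-1,3)
    m=(X[:,0]>.29)&(X[:,0]<.53)&(X[:,1]>.14)&(X[:,1]<.38)&(X[:,2]>.055)&(X[:,2]<.15)
    z=X[m];print(n,m.sum(),np.round(z.min(0),3) if len(z) else "",np.round(z.max(0),3) if len(z) else "")
```

```text
side0 11 [0.526 0.339 0.129] [0.529 0.366 0.15 ]
k5 242 [0.521 0.342 0.116] [0.53 0.38 0.15]
s6 150 [0.376 0.22  0.102] [0.53  0.369 0.15 ]
```

>>> carry_out(
  commands=[-0.97,0.11,-0.6,0,0,0,32,-0.97,0.11,-0.4,0,0,0,32,-0.97,0.11,0,0,0,0,32,-0.97,0.11,0,0,0,0,32,-0.97,0.11,0,0,0,0,32],
)

```text
clock: 25.7
tool_pos: [0.4064, 0.0954, 0.3042]
tool_rot: [3.141, -0.0, 1.524]
contact_force: [0.0, -0.3, 0.7]
grip_width: 0.032
grasp_force: 0.0
```

>>> carry_out(
  commands=[-0.97,0.11,0,0,0,0,32,-0.97,0.11,0,0,0,0,32,-0.97,0.11,0,0,0,0,32,-0.97,0.11,0,0,0,0,32,-0.97,0.11,0,0,0,0,32],
)

```text
clock: 26.32
tool_pos: [0.4161, -0.0508, 0.3041]
tool_rot: [3.141, 0.0, 1.524]
contact_force: [1.0, -0.2, 0.4]
grip_width: 0.0319
grasp_force: 0.0
```

>>> carry_out(
  commands=[-0.97,0.11,0,0,0,0,32,-0.97,0.12,0,0,0,0,32,-0.97,0.12,0,0,0,0,32,0,0,0,0,0,0,32,0,0,0,0,0,0,32],
)

```text
clock: 26.95
tool_pos: [0.4224, -0.1371, 0.3038]
tool_rot: [-3.141, -0.001, 1.524]
contact_force: [-0.5, -0.4, 0.5]
grip_width: 0.0321
grasp_force: 0.0
```

Run:
```python
from h import *
s=get_state();print(s["tool_pos"],s["tool_rot"],s["grip_width"],s["contact_force"])
d=shot("side","s7");w=shot("scene","k7")
a=d["image"][170:245,225:325,::-1];b=w["image"][275:375,110:235,::-1]
cv2.imwrite("pics/c7.png",np.hstack([cv2.resize(x,(400,320),interpolation=cv2.INTER_CUBIC) for x in (a,b)]))
```

```text
[ 0.42239972 -0.13705479  0.30376929] [-3.14109611e+00 -6.97967228e-04  1.52361261e+00] 0.032139640314030465 [-0.50242696 -0.38565667  0.49335291]
```

View pics/c7.png

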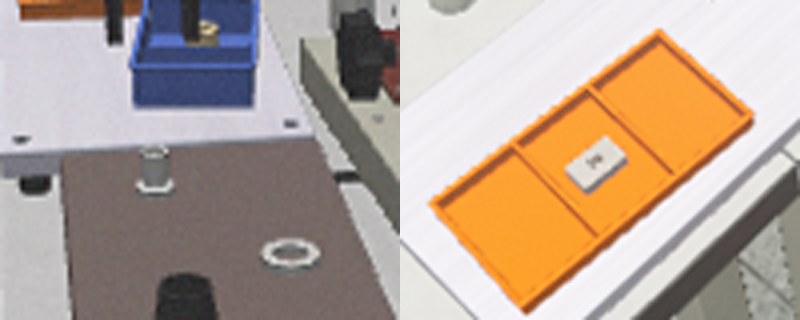

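Block lies flat in the middle compartment (scene crop 597,163); fingers above the steel bushing (side crop 155,170). Take the bushing above its flange.

>>> carry_out(
  commands=[0,0,1,0,0,0,32,0,0,1,0,0,0,32,0,0,0.6,0,0,0,32,0,0,0,0,0,0,32,0,0,0,0,0,0,8],
)

```text
clock: 27.68
tool_pos: [0.423, -0.1372, 0.2267]
tool_rot: [3.141, 0.0, 1.525]
contact_force: [-0.2, 0.6, 0.1]
grip_width: 0.0278
grasp_force: 0.0
```

>>> carry_out(
  commands=[0,0,0,0,0,0,8,0,0,0,0,0,0,8,0,0,0,0,0,0,8,0,0,0,0,0,0,8],
)

```text
clock: 28.18
tool_pos: [0.4231, -0.1377, 0.2269]
tool_rot: [3.14, 0.0, 1.524]
contact_force: [-0.6, 1.9, 5.9]
grip_width: 0.0163
grasp_force: 30.1
```

>>> carry_out(
  commands=[0,0,-1,0,0,0,8,0,0,-1,0,0,0,8,0,0,-1,0,0,0,8,0,0,0,0,0,0,8,0,0,0,0,0,0,8],
)

```text
clock: 28.8
tool_pos: [0.4222, -0.1374, 0.3151]
tool_rot: [-3.141, -0.0, 1.524]
contact_force: [0.5, -0.2, -0.4]
grip_width: 0.0162
grasp_force: 29.7
```

>>> carry_out(
  commands=[1,-0.1,0,0,0,0,8,1,-0.1,0,0,0,0,8,1,-0.1,0,0,0,0,8,1,-0.1,0,0,0,0,8,1,-0.1,0,0,0,0,8],
)

```text
clock: 29.42
tool_pos: [0.4138, 0.014, 0.3141]
tool_rot: [-3.138, -0.0, 1.524]
contact_force: [-1.1, 0.5, -0.3]
grip_width: 0.016
grasp_force: 29.6
```

>>> carry_out(
  commands=[1,-0.1,0,0,0,0,8,1,-0.1,0,0,0,0,8,1,-0.1,0,0,0,0,8,1,-0.1,0,0,0,0,8,1,-0.1,0,0,0,0,8],
)

```text
clock: 30.05
tool_pos: [0.4058, 0.1644, 0.3141]
tool_rot: [-3.139, 0.001, 1.524]
contact_force: [-0.3, 0.7, -0.1]
grip_width: 0.0164
grasp_force: 29.6
```

>>> carry_out(
  commands=[1,-0.1,0,0,0,0,8,1,-0.1,0,0,0,0,8,1,-0.1,0,0,0,0,8,1,-0.1,0,0,0,0,8,0.4,0,0,0,0,0,8],
)

```text
clock: 30.68
tool_pos: [0.4001, 0.2969, 0.3141]
tool_rot: [-3.139, 0.002, 1.526]
contact_force: [0.2, -0.1, -1.2]
grip_width: 0.0162
grasp_force: 29.7
```

>>> carry_out(
  commands=[0,0,0.8,0,0,0,8,0,0,0,0,0,0,8,0,0,0,0,0,0,8],
)

```text
clock: 31.05
tool_pos: [0.4009, 0.2956, 0.2918]
tool_rot: [-3.141, 0.001, 1.523]
contact_force: [1.0, 0.4, 0.0]
grip_width: 0.016
grasp_force: 29.7
```

>>> carry_out(
  commands=[0,0,0.9,0,0,0,8,0,0,0.8,0,0,0,8,0,0,0.36,0,0,0,8,0,0,0,0,0,0,8,0,0,0,0,0,0,8],
)

```text
clock: 31.68
tool_pos: [0.4013, 0.2961, 0.231]
tool_rot: [3.14, -0.001, 1.524]
contact_force: [-0.6, 0.3, -0.2]
grip_width: 0.016
grasp_force: 29.7
```

>>> carry_out(
  commands=[0,0,0.03,0,0,0,8,0,0,0,0,0,0,8,0,0,0,0,0,0,30,0,0,0,0,0,0,30,0,0,0,0,0,0,30],
)

```text
clock: 32.3
tool_pos: [0.4006, 0.2959, 0.229]
tool_rot: [-3.141, 0.0, 1.524]
contact_force: [-0.8, -0.3, -1.1]
grip_width: 0.0293
grasp_force: 0.0
```

>>> carry_out(
  commands=[0,0,0,0,0,0,30,0,0,-0.6,0,0,0,30,0,0,-1,0,0,0,44,0,0,-1,0,0,0,44,0,0,0,0,0,0,44],
)

```text
clock: 32.92
tool_pos: [0.402, 0.2967, 0.3113]
tool_rot: [3.135, -0.004, 1.524]
contact_force: [-0.3, 0.6, -0.5]
grip_width: 0.0429
grasp_force: 0.0
```

>>> carry_out(
  commands=[-0.97,0.2,0,0,0,0,44,-0.97,0.2,0,0,0,0,44,-0.97,0.2,0,0,0,0,44,-0.97,0.2,0,0,0,0,44,-0.97,0.2,0,0,0,0,44],
)

```text
clock: 33.55
tool_pos: [0.4237, 0.1483, 0.3069]
tool_rot: [-3.141, 0.0, 1.524]
contact_force: [0.2, -0.5, -0.1]
grip_width: 0.0441
grasp_force: 0.0
```

>>> carry_out(
  commands=[-0.97,0.2,0,0,0,0,44,-0.97,0.2,0,0,0,0,44,-0.97,0.2,0,0,0,0,44,-0.97,0.2,0,0,0,0,44,-0.97,0.2,0,0,0,0,44],
)

```text
clock: 34.17
tool_pos: [0.4469, 0.0016, 0.3069]
tool_rot: [-3.141, -0.0, 1.524]
contact_force: [-0.3, 0.8, -0.3]
grip_width: 0.044
grasp_force: 0.0
```

>>> carry_out(
  commands=[-0.97,0.2,0,0,0,0,44,-0.97,0.2,0,0,0,0,44,-0.97,0.2,0,0,0,0,44,-0.97,0.19,0,0,0,0,44,-0.97,0.19,0,0,0,0,44],
)

```text
clock: 34.8
tool_pos: [0.4695, -0.1451, 0.3068]
tool_rot: [-3.141, -0.0, 1.524]
contact_force: [-0.3, 0.3, -0.2]
grip_width: 0.044
grasp_force: 0.0
```

>>> carry_out(
  commands=[-0.97,0.19,0,0,0,0,44,-0.97,0.19,0.4,0,0,0,44,-0.97,0.19,0.4,0,0,0,44,0,0,0,0,0,0,44,0,0,0,0,0,0,44],
)

```text
clock: 35.42
tool_pos: [0.4824, -0.2318, 0.2829]
tool_rot: [-3.141, -0.001, 1.524]
contact_force: [-0.4, -0.3, 0.9]
grip_width: 0.0443
grasp_force: 0.0
```

Run:
```python
from h import *
s=get_state();print(s["tool_pos"],s["tool_rot"],s["grip_width"],s["contact_force"])
d=shot("side","s8");w=shot("scene","k8")
a=d["image"][190:265,235:335,::-1];b=w["image"][275:375,110:235,::-1]
cv2.imwrite("pics/c8.png",np.hstack([cv2.resize(x,(400,320),interpolation=cv2.INTER_CUBIC) for x in (a,b)]))
```

```text
[ 0.4824391  -0.23177277  0.28291796] [-3.14064372e+00 -9.69445283e-04  1.52364940e+00] 0.04426348587440888 [-0.44726034 -0.25348245  0.94982124]
```

View pics/c8.png

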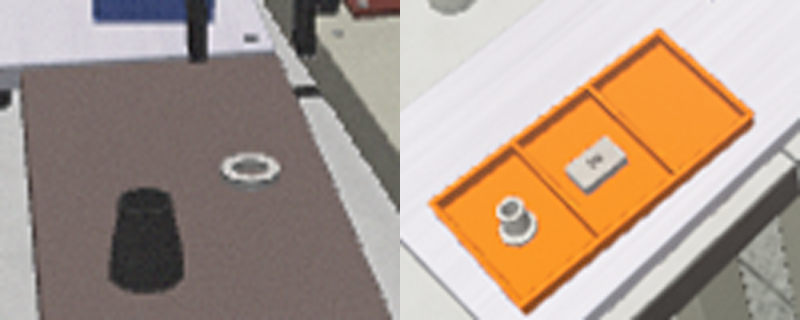

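Bushing stands upright in the far compartment (scene crop 515,222). Now the ring (side crop 250,168).

>>> carry_out(
  commands=[0,0,1,0,0,0,44,0,0,0.8,0,0,0,44,0,0,0.36,0,0,0,44,0,0,0,0,0,0,44,0,0,0,0,0,0,44],
)

```text
clock: 36.15
tool_pos: [0.4831, -0.2321, 0.2192]
tool_rot: [3.14, 0.001, 1.524]
contact_force: [0.3, 0.0, 1.3]
grip_width: 0.0437
grasp_force: 0.0
```

>>> carry_out(
  commands=[0,0,0,0,0,0,22,0,0,0,0,0,0,22,0,0,0,0,0,0,22,0,0,0,0,0,0,22,0,0,0,0,0,0,22],
)

```text
clock: 36.78
tool_pos: [0.4828, -0.2323, 0.2187]
tool_rot: [3.141, 0.0, 1.524]
contact_force: [-0.3, 0.5, 2.7]
grip_width: 0.0274
grasp_force: 30.0
```

>>> carry_out(
  commands=[0,0,-0.6,0,0,0,22,0,0,-1,0,0,0,22,0,0,-1,0,0,0,22,0,0,-0.4,0,0,0,22,0,0,0,0,0,0,22],
)

```text
clock: 37.4
tool_pos: [0.483, -0.2324, 0.3096]
tool_rot: [3.14, 0.001, 1.524]
contact_force: [-0.1, -0.5, -1.5]
grip_width: 0.0278
grasp_force: 30.0
```

>>> carry_out(
  commands=[0.99,-0.26,0,0,0,0,22,0.99,-0.26,0,0,0,0,22,0.99,-0.26,0,0,0,0,22,0.99,-0.26,0,0,0,0,22,0.99,-0.26,0,0,0,0,22],
)

```text
clock: 38.02
tool_pos: [0.4498, -0.0809, 0.3068]
tool_rot: [-3.139, -0.001, 1.524]
contact_force: [-0.3, 0.0, -0.7]
grip_width: 0.0271
grasp_force: 30.0
```

>>> carry_out(
  commands=[0.99,-0.26,0,0,0,0,22,0.99,-0.26,0,0,0,0,22,0.99,-0.26,0,0,0,0,22,0.99,-0.26,0,0,0,0,22,0.99,-0.25,0,0,0,0,22],
)

```text
clock: 38.65
tool_pos: [0.418, 0.069, 0.3069]
tool_rot: [-3.139, 0.0, 1.524]
contact_force: [-0.2, 0.3, 0.2]
grip_width: 0.0274
grasp_force: 30.0
```

>>> carry_out(
  commands=[0.99,-0.25,0,0,0,0,22,0.99,-0.25,0,0,0,0,22,0.99,-0.25,0,0,0,0,22,0.99,-0.25,0,0,0,0,22,0,0,0.8,0,0,0,22],
)

```text
clock: 39.28
tool_pos: [0.3945, 0.1898, 0.2845]
tool_rot: [3.14, -0.001, 1.527]
contact_force: [0.9, 0.4, -0.7]
grip_width: 0.0268
grasp_force: 30.0
```

>>> carry_out(
  commands=[0,0,0,0,0,0,22,0,0,0,0,0,0,22],
)

```text
clock: 39.52
tool_pos: [0.3944, 0.1879, 0.2841]
tool_rot: [-3.14, 0.0, 1.524]
contact_force: [0.8, -0.7, -0.4]
grip_width: 0.0276
grasp_force: 30.0
```

>>> carry_out(
  commands=[0,0,0.9,0,0,0,22,0,0,0.8,0,0,0,22,0,0,0.37,0,0,0,22,0,0,0,0,0,0,22,0,0,0,0,0,0,22],
)

```text
clock: 40.15
tool_pos: [0.3952, 0.1882, 0.2233]
tool_rot: [3.14, -0.0, 1.524]
contact_force: [0.7, -0.1, -0.7]
grip_width: 0.0277
grasp_force: 30.0
```

>>> carry_out(
  commands=[0,0,0,0,0,0,40,0,0,0,0,0,0,40,0,0,0,0,0,0,40,0,0,0,0,0,0,40,0,0,-0.5,0,0,0,40],
)

```text
clock: 40.78
tool_pos: [0.3939, 0.188, 0.2368]
tool_rot: [-3.139, 0.001, 1.524]
contact_force: [0.3, -0.1, 0.1]
grip_width: 0.0399
grasp_force: 0.0
```

>>> carry_out(
  commands=[0,0,-1,0,0,0,40,0,0,-1,0,0,0,40,0,0,-1,0,0,0,40,-1,0,-1,0,0,0,40,-1,0,0,0,0,0,40],
)

```text
clock: 41.4
tool_pos: [0.3926, 0.1279, 0.3614]
tool_rot: [3.135, -0.001, 1.525]
contact_force: [-0.7, -0.5, -1.1]
grip_width: 0.0401
grasp_force: 0.0
```

>>> carry_out(
  commands=[-1,0,0,0,0,0,40,-1,0,0,0,0,0,40,-1,0,0,0,0,0,40,0,0,0,0,0,0,40,0,0,0,0,0,0,40],
)

```text
clock: 42.02
tool_pos: [0.3876, 0.0386, 0.358]
tool_rot: [3.141, -0.0, 1.523]
contact_force: [0.7, 0.4, -0.3]
grip_width: 0.0402
grasp_force: 0.0
```

Run:
```python
from h import *
s=get_state();print(s["clock"],s["tool_pos"],s["contact_force"],np.abs(s["joint_vel"]).max())
w=shot("scene","k9");d=shot("side","s9")
a=d["image"][150:290,215:345,::-1];b=w["image"][205:375,100:270,::-1]
cv2.imwrite("pics/c9.png",np.hstack([cv2.resize(x,(400,400),interpolation=cv2.INTER_CUBIC) for x in (a,b)]))
```

```text
42.025 [0.38761193 0.03860853 0.35798597] [ 0.65181498  0.37215806 -0.31805373] 0.0182825600466082
```

View pics/c9.png

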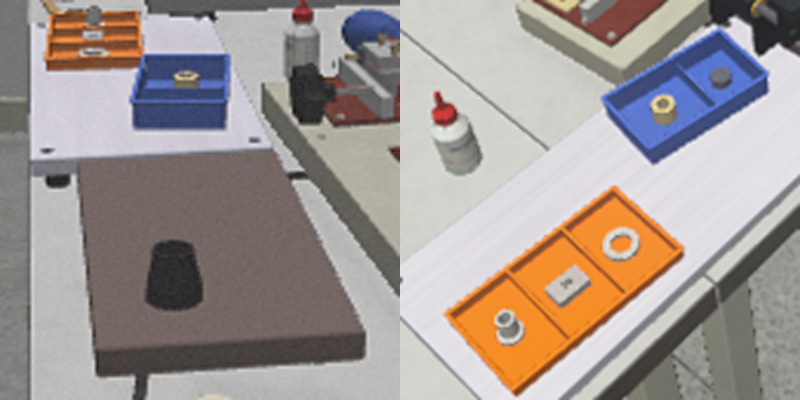

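All five parts sit flat in their compartments (scene crop: bushing 508,328; block 567,285; ring 621,243; brass 663,108; nut 720,77), and the loupe has not moved.

```bash
python3 -c "from bench import *;print(finish_job())"
```

```text
the job is handed in; nothing more can be done
None
```

The job is handed in: the last pictures show all five parts flat in their asked compartments, with both bushings upright; the loupe and remote were not touched, and it took 42 s.

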